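# Release a sharpening stone from its screw holder and hold it up on end

## Task

The sharpening stone has to be checked for hollows: wind the holder's crank anticlockwise (as seen from the crank's end) two and a half turns, or to its stop, so that both blue jaws are fully open; then draw the stone straight up out of the holder, keeping it level until it is a few centimetres clear of the jaws. Turn it up on end, clearly steeper than 45 degrees, and finish while still holding it in the gripper, motionless, clear of the holder and more than 20 cm above the worktop. Leave the knife, the dropper bottle and the mug where they are.

Things in the scene. Friction and masses are not known exactly. Their poses are not given: they have to be found in the camera images.
- stone_holder: Screw holder for a sharpening stone, fixed to the worktop. Origin: centre of its underside; y is its long axis, crank at the -y end, z up. Base plate 70 x 244 mm; black end blocks 62 mm wide, 85 mm high, |y| 108..122 mm; steel rods and screw between them at z = 68 mm; two black rests (50 mm wide, top z = 82 mm) at y = +-36 mm carry the stone. The screw moves both blue jaws out together.
- jaw_crank_hook (a point): Middle of the inner top edge of the blue jaw's hook at the crank end; jaws are 60 mm wide (x), top z = 98 mm. Shut, it is at holder y = -72.5 mm, over the plate's end by 5.5 mm, 1.5 mm above it; it moves outward 3.5 mm per crank turn, to 82.1 mm at the stop. Cheeks stand beside the plate's ends (2 mm of air each side, |y| above 69 mm); nothing stands beside the stone's middle.
- jaw_far_hook (a point): The same point of the other jaw, at the end away from the crank: holder y = +72.5 mm shut, +82.1 mm at the stop.
- crank (a joint): Crank angle in rad: 0 = jaws shut, grip sleeve straight above the screw; starts between 0 and 1.5. It grows anticlockwise seen from the crank's end (sleeve from the top towards the holder's -x side, then the bottom). Stop at 17.3 (two and three quarter turns); fully open means above 15. Turns easily (under 3 N at the sleeve) and stays where it is left.
- crank_grip (a point): Middle of the crank's black grip sleeve, 16 mm thick, 45 mm long, lying along holder y and spinning freely on its pin. It runs on a circle of radius 34 mm about the screw axis (holder x = 0, z = 68 mm, direction y), at holder y = -167 mm, 34 mm above the worktop at its lowest. Crank arm and hub (22 mm thick) lie at holder y = -142..-122 mm.
- whetstone: Sharpening stone, about 0.4 kg, 132 x 50 x 22 mm, dark grey below, reddish brown above, on a grey plate 156 x 50 x 8 mm. Origin: centre of the plate's underside; y along it, x across (50 mm: grip these sides at the middle), z up, 30 mm high in all, centre of mass 16 mm up. It starts lying along the holder on the rests: underside at z = 82 mm, top at 112 mm.
- kitchen_knife: Kitchen knife, dark wooden handle, 240 mm long, 15 mm high, lying flat before the holder (-x side); origin under its bolster, x towards the tip. Leave alone.
- dropper_bottle: Small amber bottle with black dropper cap, 33 mm thick, 102 mm high, near the holder's end away from the crank; origin at the centre of its underside. Leave alone.
- ivory_mug: Ivory mug, 93 x 132 x 102 mm with its handle, beyond the holder's end away from the crank; origin under its middle. Leave alone.
Mind the look-alikes: they are no part of the job. What is shaped like the whetstone but red is not meant.

How it is judged:
On the way, in this order (a step that is already met when the one before it is completed fails the run):
1. the crank is wound open (above 15 rad) while the stone still lies on its rests (value of joint crank above 15 rad and z of whetstone in the frame of stone_holder below 0.092 m), for 0.2 s.
2. the stone is drawn straight up out of the holder: its underside more than 120 mm above the worktop, level within about 17 degrees, within 50 mm of the holder's middle seen from above, in the gripper (height (world z) of whetstone above 0.12 m and angle between whetstone's own z axis and vertical below 0.3 rad and horizontal distance between whetstone and stone_holder below 0.05 m and contact force between whetstone and the fingers above 1 N), for 0.1 s.
At the end, for the whole second after the job is handed in: The gripper still holds the stone motionless, its long axis more than 45 degrees from level (either end up), its underside centre more than 200 mm above the worktop, not touching the holder; the crank is still wound open (above 15 rad), and knife, bottle and mug are within 20 mm of where they stood ((angle between whetstone's own y axis and vertical below 0.785 rad or angle between whetstone's own y axis and vertical above 2.356 rad) and height (world z) of whetstone above 0.2 m and contact force between whetstone and the fingers above 4 N and contact force between whetstone and stone_holder below 0.1 N and linear speed of whetstone below 0.03 m/s and angular speed of whetstone below 0.2 rad/s and value of joint crank above 15 rad and distance of each of kitchen_knife, dropper_bottle, ivory_mug from where it was at the start of the episode below 0.02 m); the arm keeps its last pose, push and grip.
It fails at once if the stone is pulled up (more than 15 mm) or pried up while the jaws are not yet wound open (value of joint crank below 15 rad and z of whetstone in the frame of stone_holder above 0.097 m).
It fails at once if the stone is tipped more than 30 degrees while it is still low over the holder (height (world z) of whetstone below 0.115 m and angle between whetstone's own z axis and vertical above 0.52 rad).
It fails at once if knife, bottle or mug is pushed more than 20 mm or tipped over (distance of any of kitchen_knife, dropper_bottle, ivory_mug from where it was at the start of the episode above 0.02 m or angle between any of dropper_bottle, ivory_mug's own z axis and vertical above 0.6 rad).
It also fails if it takes over 64 s, if anything falls off the work surface, if the arm or the gripper's body presses on something with over 40 N, if the wrist force passes 120 N, or if a joint passes its speed limit or range.

## Robot

A 6-joint arm with a two-finger parallel gripper is mounted at the origin on a cart in front of the work surface, level with it; the furniture and walls round the work are solid. World frame = base frame: x ahead of the robot, y to its left, z up, the work surface at z = 0. Lengths are in m, angles in rad, forces in N, time in s.
With the tool pointing down it reaches from about 0.425 to 0.925 m from the base axis. Payload 12.5 kg.
Tool frame: the origin (TCP) lies midway between the tips of the shut fingers; the grasp point (between the pads) lies 19 mm behind it; z points along the fingers, y is the line along which they close (so a half turn about z gives the same grasp; the last joint's range is limited). The gripper opens to 85 mm and grips with 20 to 120 N. Pads are 22 mm wide; open, the fingers measure 114 mm over their backs; the gripper's body (76 mm by 85 mm) begins 54 mm behind the grasp point. The pads swing forward as they close: fully open they stand 13 mm farther back than shut.
Start: joints at [-1.31, 0.491, 1.559, -0, 1.092, -0.106], TCP at [0.224, -0.583, 0.231] pointing down, gripper open.
Joint ranges: [-3.1, 3.1], [-0.84, 2.19], [0.05, 2.79], [-1.13, 4.28], [0.06, 2.93], [-2.69, 2.69]. Speed limits (rad/s): [2.22, 2.22, 2.79, 3.14, 3.14, 3.14].

## Interface

Orientations are given as [roll, pitch, yaw] about the fixed x, y, z axes, in that order (R = Rz(yaw) Ry(pitch) Rx(roll)).
In Python, from plant import manip gives the robot as it stands.
- The arm moves only by the tool step_arm, never from a script. Its argument "commands" is one flat list of numbers, 5 for each row, row after row: the opening, from 0 (shut) to 1 (fully open), then the shift along the tool's x, y, z in mm, then the turn about the tool's z in degrees. In form: [fingers, x, y, z, turn, fingers, x, y, z, turn, ...]. A call has 1 to 10 rows; each row is the pose to reach, as a shift and turn from the pose commanded when the call began, along the tool's axes at that moment; what a row does not reach only later rows make up. A row lasts 1/12 s, in which the tool goes at most 41.7 mm and 7.16 degrees, less where a joint would pass 70% of its speed; a pose out of reach is approached as far as the arm can. A call with a gripper value outside its range is refused whole. The fingers move at their own pace and stop on an object; "grip_force" is the grip in N (left out, the last holds). Time passes only in rows, so rows that repeat a pose let the fingers close. It gives the time, the measured TCP pose, the force and the opening at its end, in the units of the state.
- manip.get_obs(): the state, without advancing time (a new reading comes with each control period).
- manip.get_image(name): name is "scene" or "top" or "wrist"; returns a dict with "img" (400x640x3 uint8, red, green, blue), "depth" (400x640 float32, m along the optical axis (not along the pixel's ray), 0 where there is no reading), "K" (3x3 intrinsics, pixels), "R" (3x3) and "t" (3): a world point X has camera coordinates R X + t; the wrist camera has in their place "mount" (4x4, takes a point from camera to tool coordinates, whose origin is the TCP and whose axes are the flange's). Camera axes: x right, y down, z forward; pixel columns grow to the right and rows downward; lengths in m; the calibration is good to about 2 mm. A picture is of the moment at which its call begins: read the wrist's pose just before it.
- manip.close_job(): hands the job in, once; it reports no verdict.
The state is a dict: "time": time; "joint_pos": joint angles; "qd": joint speeds; "joint_torque": joint torques, N m; "eef_pos": TCP position; "eef_rot": TCP orientation; "ft_force": force on the tool from outside, world axes, zero at the start; "torque": the same for the moment, N m; "opening": finger opening in m.
Only numpy, scipy, OpenCV 4.12 (cv2) and the standard library are available. Lean on these libraries where they do the work, as an engineer would, in place of code of your own. Each camera call takes 0.05 s, during which the arm holds its last target. There are 200 camera calls.

## Working session

There is one attempt and no reset: what is moved stays moved. The work goes in short steps, Python scripts to look and compute and a tool call to move; the robot and the scene stay as the last step left them, time stands still between calls to the robot, and variables do not carry over. Pictures are saved under pics/ and viewed, on a budget of 10 in all, crops included, one or two more only if the job needs it, and the job is handed in when it is done.

Besides the shell and the picture viewer there is one more tool, called after "Emit:" as name(argument=value, ...) on one line, values as JSON. step_arm: Moves the arm, as the interface text tells. Its arguments: {"type":"object","properties":{"commands":{"type":"array"},"grip_force":{"type":"number"}},"required":["commands"]}

```bash
mkdir -p pics; ls; python3 - <<'E'
from plant import manip
import cv2,numpy as np,pickle
o=manip.get_obs();print(o)
d={n:manip.get_image(n) for n in("scene","top")}
pickle.dump(d,open('im0.pkl','wb'))
for n in d: cv2.imwrite(f'pics/{n}0.png',d[n]['img'][:,:,::-1]); print(n,d[n]['K'],d[n]['R'],d[n]['t'])
E
```

```text
pics
{'time': 0.0, 'joint_pos': array([-1.30960238e+00,  4.91561807e-01,  1.55941864e+00, -1.33833587e-05,
        1.09172665e+00, -1.05608667e-01]), 'qd': array([ 0.00091261, -0.00099292,  0.00010723,  0.0008442 ,  0.00105346,
        0.00051178]), 'joint_torque': array([ 9.26243847e-04, -6.18453026e+01, -2.61591733e+01, -9.61572300e-05,
        3.97908414e-03, -1.43880743e-05]), 'eef_pos': array([ 0.22410213, -0.5832076 ,  0.23073696]), 'eef_rot': array([-3.14048317e+00, -1.05672754e-04,  3.66808730e-01]), 'ft_force': array([-0.41589804,  0.07632894,  0.31309129]), 'torque': array([ 0.00704772, -0.02530539, -0.03552482]), 'opening': 0.08549243689162833}
scene [[436.97724145   0.         324.53790557]
 [  0.         436.97724145 205.32565672]
 [  0.           0.           1.        ]] [[-0.61564443 -0.78789529  0.01424639]
 [-0.34998658  0.25718486 -0.9007582 ]
 [ 0.70603919 -0.55953281 -0.43408721]] [0.24020278 0.26497672 0.93961072]
top [[494.07006411   0.         319.12022936]
 [  0.         494.07006411 200.38387249]
 [  0.           0.           1.        ]] [[ 0.0274294  -0.99961099  0.00504983]
 [-0.99785318 -0.02768101 -0.05935304]
 [ 0.05946973 -0.00341097 -0.99822428]] [-0.11581798  0.49014604  1.68289728]
```

View pics/scene0.png

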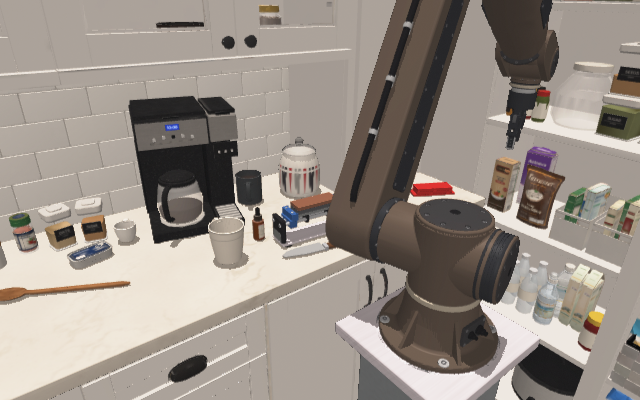

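View pics/top0.png

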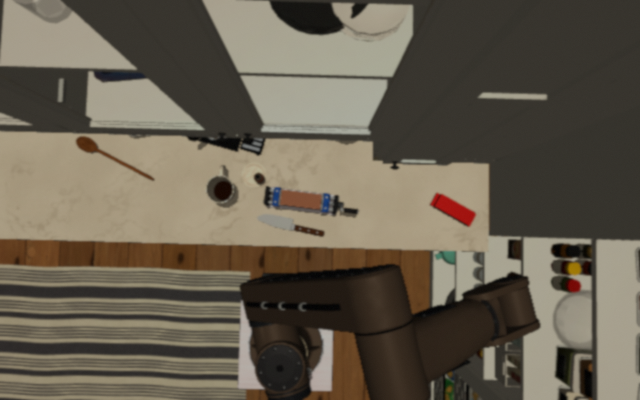

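The scene view shows the holder at about (305,215), partly hidden by the arm. The mug is at (227,240), the bottle at (258,225) and the knife at (310,248). In the top view the holder's reddish-brown stone is at (300,201), with the crank at (348,211). There are two candidates:
- The brown block at (300,201), between blue jaws. It fits the description.
- The bright red block at (453,209), lying alone on the worktop. This is the decoy.

Next I'll measure and make an enlarged crop.

```bash
cat > h.py <<'E'
import numpy as np,cv2
def ray(c,u,v,z):
    "world point on plane z for pixel(s)"
    p=np.stack([np.atleast_1d(u),np.atleast_1d(v),np.ones(np.size(u))]).astype(float)
    d=c['R'].T@np.linalg.inv(c['K'])@p; o=-c['R'].T@c['t']
    return (o[:,None]+d*((z-o[2])/d[2])).T
def pts(c,m):
    v,u=np.nonzero(m&(c['depth']>0)); z=c['depth'][v,u]
    p=np.linalg.inv(c['K'])@np.stack([u,v,np.ones(len(u))])*z
    return (c['R'].T@(p-c['t'][:,None])).T
def proj(c,X):
    q=c['K']@(c['R']@np.asarray(X).T+c['t'][:,None]); return (q[:2]/q[2]).T
E
python3 - <<'E'
import pickle; from h import *
c=pickle.load(open('im0.pkl','rb'))['top']
hsv=cv2.cvtColor(c['img'],cv2.COLOR_RGB2HSV)
box=np.zeros(hsv.shape[:2],bool); box[180:235,255:370]=1
H,S,V=[hsv[...,i].astype(int) for i in range(3)]
br=box&((H<12)|(H>172))&(S>90)&(V>60)&(np.indices(H.shape)[0]<217)
bl=box&(H>100)&(H<130)&(S>110)
for n,m,z in(('brown',br,.112),('blue',bl,.098)):
    k,lab,st,ce=cv2.connectedComponentsWithStats(m.astype(np.uint8))
    for i in range(1,k):
        if st[i,4]<15: continue
        P=pts(c,lab==i)
        vv,uu=np.nonzero(lab==i); w=ray(c,uu,vv,z)[:,:2].astype(np.float32)
        print(n,st[i],ce[i],'depthmed',np.median(P,0).round(4),cv2.minAreaRect(w))
# crank region dark, points above table
r=np.zeros_like(box); r[195:225,336:365]=1
P=pts(c,r); P=P[(P[:,2]>.03)]; print(P[np.argsort(P[:,1])].round(3)[::12])
cv2.imwrite('pics/crop1.png',cv2.resize(c['img'][170:245,250:370,::-1],None,fx=6,fy=6,interpolation=cv2.INTER_CUBIC))
E
```

```text
brown [280 190  41  20 610] [300.31311475 199.30819672] depthmed [ 0.4889 -0.0405  0.1113] ((0.48928675055503845, -0.04087648540735245), (0.12969334423542023, 0.049656011164188385), 84.14722442626953)
blue [273 188   7  18  78] [275.70512821 196.44871795] depthmed [0.4987 0.0397 0.0973] ((0.49737420678138733, 0.04082486033439636), (0.01662144996225834, 0.05719440430402756), 84.74400329589844)
blue [322 194   8  18  84] [325.61904762 203.21428571] depthmed [ 0.4802 -0.1241  0.0963] ((0.4813399314880371, -0.12403097003698349), (0.01835663802921772, 0.05730579420924187), 83.96214294433594)
[[ 0.45  -0.23   0.098]
 [ 0.456 -0.222  0.109]
 [ 0.453 -0.213  0.102]
 [ 0.456 -0.207  0.103]
 [ 0.459 -0.2    0.107]
 [ 0.459 -0.19   0.102]
 [ 0.473 -0.181  0.078]
 [ 0.469 -0.177  0.099]
 [ 0.462 -0.174  0.104]
 [ 0.483 -0.168  0.077]
 [ 0.492 -0.164  0.077]
 [ 0.469 -0.162  0.082]
 [ 0.508 -0.16   0.086]
 [ 0.492 -0.158  0.08 ]]
```

View pics/crop1.png

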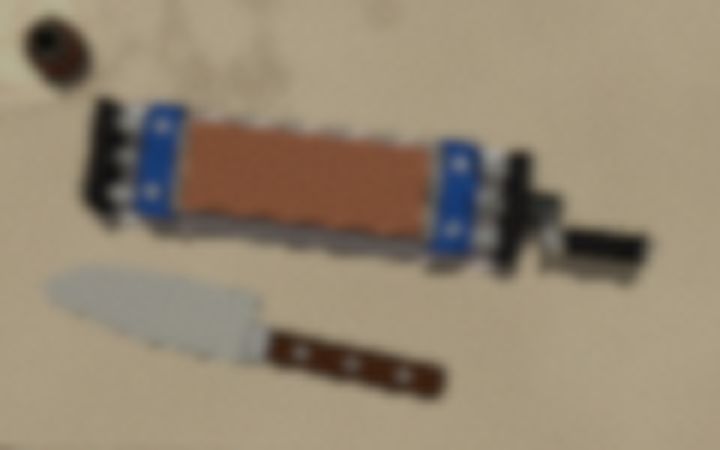

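The crop confirms the target: the brown stone between the two blue jaws, with the black sleeve at crop (605,245) and the knife handle ending at (440,385). Measured stone size is 130 x 50 mm at z 0.111, which fits. The sleeve lies about 17 mm to -x and about 30 mm above the axis, so the crank angle is about 0.5 rad.

The moves can't tilt the tool. My plan for standing the stone up is to grip it off centre, draw it up level, then hook its long end under an open jaw and pivot it in the grip. The crank comes first.

```bash
cat >> h.py <<'E'
from scipy.spatial.transform import Rotation as Rot
O=np.array([.4893,-.0412]); PSI=-.099
def hw(x,y,z):
    "holder frame (m) -> world"
    c,s=np.cos(PSI),np.sin(PSI); return np.array([O[0]+c*x-s*y,O[1]+s*x+c*y,z])
def wh(P):
    c,s=np.cos(PSI),np.sin(PSI); d=np.asarray(P)[...,:2]-O
    return np.stack([c*d[...,0]+s*d[...,1],-s*d[...,0]+c*d[...,1],np.asarray(P)[...,2]],-1)
def shift(o,target,yaw=np.pi/2+PSI):
    R=Rot.from_euler('xyz',o['eef_rot']).as_matrix()
    print('shift mm',(R.T@(target-o['eef_pos'])*1e3).round(1),'turn deg',np.degrees(o['eef_rot'][2]-yaw).round(1))
E
python3 - <<'E'
from plant import manip; from h import *
o=manip.get_obs(); shift(o,hw(-.017,-.172,.2))
import pickle
c=pickle.load(open('im0.pkl','rb'))['top']
for n,u,v,z in(('knife end',323,234,.012),('bottle',259,178,.102),('mug',222,190,.1)): print(n,ray(c,u,v,z).round(3), wh(ray(c,u,v,z)).round(3))
# sleeve: points in holder frame
r=np.zeros(c['depth'].shape,bool); r[195:225,336:365]=1
P=wh(pts(c,r)); P=P[(P[:,2]>.03)&(P[:,1]<-.15)]; print('sleeve',np.median(P,0),P.min(0),P.max(0))
E
```

```text
shift mm [ 349.5 -264.8   31.1] turn deg -63.3
knife end [[ 0.378 -0.119  0.012]] [[-0.103 -0.088  0.012]]
bottle [[0.556 0.096 0.102]] [[0.053 0.143 0.102]]
mug [[0.513 0.216 0.1  ]] [[-0.002  0.258  0.1  ]]
sleeve [-0.01483258 -0.17097578  0.10345383] [-0.0224571  -0.19166273  0.08853501] [-0.00614948 -0.15067167  0.11264885]
```

Emit:
step_arm(commands=[1,350,-265,31,-63.3,1,350,-265,31,-63.3,1,350,-265,31,-63.3,1,350,-265,31,-63.3,1,350,-265,31,-63.3,1,350,-265,31,-63.3,1,350,-265,31,-63.3,1,350,-265,31,-63.3,1,350,-265,31,-63.3,1,350,-265,31,-63.3], grip_force=60)

```text
time: 0.93
eef_pos: [0.4441, -0.2285, 0.2017]
eef_rot: [-3.141, -0.0, 1.478]
ft_force: [0.9, 0.5, -0.6]
opening: 0.0855
```

Emit:
step_arm(commands=[1,0,0,0,0,1,0,0,0,0,1,0,0,0,0])

```text
time: 1.18
eef_pos: [0.4435, -0.2305, 0.2019]
eef_rot: [-3.141, 0.0, 1.472]
ft_force: [0.6, -0.1, 0.2]
opening: 0.0854
```

```bash
cat >> h.py <<'E'
def wristcam(manip):
    o=manip.get_obs(); c=manip.get_image('wrist')
    T=np.eye(4);T[:3,:3]=Rot.from_euler('xyz',o['eef_rot']).as_matrix();T[:3,3]=o['eef_pos']
    M=np.linalg.inv(T@c['mount']); c['R'],c['t']=M[:3,:3],M[:3,3]; return o,c
E
python3 - <<'E'
from plant import manip; from h import *
o,c=wristcam(manip); shift(o,hw(-.017,-.172,.2))
cv2.imwrite('pics/w1.png',c['img'][:,:,::-1])
P=pts(c,np.ones((400,640),bool)); h=wh(P)
hsv=cv2.cvtColor(c['img'],cv2.COLOR_RGB2HSV).reshape(-1,3)[(c['depth']>0).ravel()].astype(int)
m=(h[:,2]>.05)&(h[:,1]<-.146)&(h[:,1]>-.2)&(abs(h[:,0])<.045)
print('sleeve',m.sum(),np.percentile(h[m],[1,50,99],axis=0).round(4))
b=(hsv[:,0]>100)&(hsv[:,0]<130)&(hsv[:,1]>110)&(h[:,2]>.09); print('blue',b.sum(),np.percentile(h[b],[1,50,99],axis=0).round(4) if b.any() else '')
E
```

```text
shift mm [20.9  9.9  1.9] turn deg 0.0
sleeve 22739 [[-0.0433 -0.1991  0.1022]
 [ 0.016  -0.181   0.2761]
 [ 0.0441 -0.1542  0.2923]]
blue 3606 [[-0.0981 -0.2005  0.0955]
 [-0.0013 -0.0855  0.0983]
 [ 0.0443 -0.0702  0.2911]]
```

View pics/w1.png

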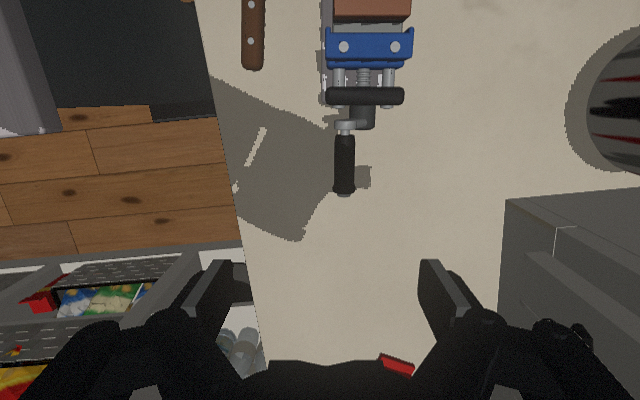

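The wrist view shows the sleeve at (344,165), the crank hub at (360,115), the blue jaw at (370,47) and the knife handle at (252,40). Next I'll refine the holder pose and the crank angle.

```bash
python3 - <<'E'
from plant import manip; from h import *
o,c=wristcam(manip)
hsv=cv2.cvtColor(c['img'],cv2.COLOR_RGB2HSV).astype(int)
def box(a,b,x,y):
    m=np.zeros((400,640),bool); m[a:b,x:y]=1; return m
bl=box(20,75,315,425)&(hsv[...,0]>100)&(hsv[...,0]<130)&(hsv[...,1]>110)
h=wh(pts(c,bl)); t=h[h[:,2]>.093]; print('jaw n',len(t),'z',np.median(t[:,2]).round(4),np.percentile(t,[1,50,99],axis=0).round(4))
r=cv2.minAreaRect((t[:,:2]*1e3).astype(np.float32)); print(r)
s=box(140,185,325,365)&(hsv[...,2]<70)
h=wh(pts(c,s)); h=h[h[:,2]>.07]; print('sleeve n',len(h),np.percentile(h,[2,50,98],axis=0).round(4))
# axis line x vs y
print('slope',np.polyfit(h[:,1],h[:,0],1))
b=box(80,110,315,412)&(hsv[...,2]<70); h=wh(pts(c,b)); h=h[abs(h[:,2]-.085)<.004]; print('endblock',np.percentile(h,[1,50,99],axis=0).round(4))
E
```

```text
jaw n 2078 z 0.0975 [[-0.0261 -0.0874  0.0953]
 [ 0.0041 -0.0787  0.0975]
 [ 0.034  -0.0691  0.0992]]
((4.26148796081543, -77.58154296875), (19.806838989257812, 60.77450180053711), 89.8721694946289)
sleeve n 910 [[-0.0199 -0.1786  0.0983]
 [-0.0125 -0.1618  0.1042]
 [-0.0047 -0.1453  0.1064]]
slope [ 0.00663997 -0.0113361 ]
endblock [[-0.0261 -0.119   0.0813]
 [ 0.0034 -0.1124  0.0841]
 [ 0.0332 -0.1064  0.086 ]]
```

```bash
sed -i 's/^O=.*/O=np.array([.4924,-.0400]); PSI=-.099/' h.py; python3 - <<'E'
from plant import manip; from h import *
o=manip.get_obs(); shift(o,hw(-.0155,-.172,.083)); print(o['time'])
E
```

```text
shift mm [ 23.4  14.7 118.9] turn deg -0.1
1.2833
```

Emit:
step_arm(commands=[1,23.5,14.5,20,0,1,23.5,14.5,60,0,1,23.5,14.5,90,0,1,23.5,14.5,110,0,1,23.5,14.5,119,0,1,23.5,14.5,119,0,0.5,23.5,14.5,119,0,0.5,23.5,14.5,119,0,0.5,23.5,14.5,119,0])

```text
time: 2.03
eef_pos: [0.4607, -0.2091, 0.0843]
eef_rot: [3.139, 0.001, 1.471]
ft_force: [-0.2, -0.5, -0.7]
opening: 0.0516
```

```bash
python3 - <<'E'
from plant import manip; from h import *
o,c=wristcam(manip); shift(o,hw(-.0155,-.172,.083)); print(o['ft_force'],o['opening'],o['time'])
cv2.imwrite('pics/w2.png',c['img'][:,:,::-1])
E
```

```text
shift mm [-0.6 -0.7  1.3] turn deg -0.0
[-0.21116007 -0.5334863  -0.68425986] 0.05164165028698064 2.0333
```

View pics/w2.png

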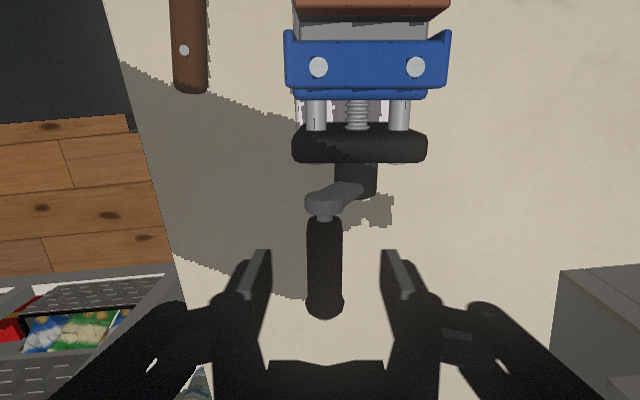

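The sleeve, at (324,265), sits centred between the pads at (268) and (383). I'll close on it now.

Emit:
step_arm(commands=[0,0,0,0,0,0,0,0,0,0,0,0,0,0,0,0,0,0,0,0,0,0,0,0,0,0,0,0,0,0], grip_force=30)

```text
time: 2.58
eef_pos: [0.4604, -0.2086, 0.0833]
eef_rot: [3.141, 0.0, 1.472]
ft_force: [-1.6, 0.3, 5.9]
opening: 0.0146
```

```bash
python3 - <<'E'
from plant import manip; from h import *
o=manip.get_obs(); print(o['eef_pos'],wh(o['eef_pos']),o['ft_force'],o['opening'])
# rows for circle: start angle t0, 22.5 deg steps; tool y = holder +x, tool z = down, tool x = holder +y
R=34;t0=np.radians(27.5)
for k in range(4):
    s=t0+k*np.radians(225)
    print(k,[tuple(np.round([ -R*(np.sin(a)-np.sin(s)), R*(np.cos(s)-np.cos(a))],1)) for a in s+np.radians(22.5)*np.arange(1,11)])
E
```

```text
[ 0.46036552 -0.20859411  0.08333433] [-0.01521406 -0.17093483  0.08333433] [-1.57302544  0.29542729  5.92214814] 0.014617748804670466
0 [(np.float64(-10.3), np.float64(8.3)), (np.float64(-16.7), np.float64(19.9)), (np.float64(-18.2), np.float64(33.1)), (np.float64(-14.5), np.float64(45.9)), (np.float64(-6.2), np.float64(56.2)), (np.float64(5.5), np.float64(62.6)), (np.float64(18.7), np.float64(64.0)), (np.float64(31.4), np.float64(60.3)), (np.float64(41.7), np.float64(52.0)), (np.float64(48.1), np.float64(40.4))]
1 [(np.float64(1.4), np.float64(-13.2)), (np.float64(-2.3), np.float64(-25.9)), (np.float64(-10.6), np.float64(-36.3)), (np.float64(-22.2), np.float64(-42.7)), (np.float64(-35.4), np.float64(-44.1)), (np.float64(-48.1), np.float64(-40.4)), (np.float64(-58.5), np.float64(-32.1)), (np.float64(-64.9), np.float64(-20.4)), (np.float64(-66.3), np.float64(-7.3)), (np.float64(-62.6), np.float64(5.5))]
2 [(np.float64(8.3), np.float64(10.3)), (np.float64(19.9), np.float64(16.7)), (np.float64(33.1), np.float64(18.2)), (np.float64(45.9), np.float64(14.5)), (np.float64(56.2), np.float64(6.2)), (np.float64(62.6), np.float64(-5.5)), (np.float64(64.0), np.float64(-18.7)), (np.float64(60.3), np.float64(-31.4)), (np.float64(52.0), np.float64(-41.7)), (np.float64(40.4), np.float64(-48.1))]
3 [(np.float64(-13.2), np.float64(-1.4)), (np.float64(-25.9), np.float64(2.3)), (np.float64(-36.3), np.float64(10.6)), (np.float64(-42.7), np.float64(22.2)), (np.float64(-44.1), np.float64(35.4)), (np.float64(-40.4), np.float64(48.1)), (np.float64(-32.1), np.float64(58.5)), (np.float64(-20.4), np.float64(64.9)), (np.float64(-7.3), np.float64(66.3)), (np.float64(5.5), np.float64(62.6))]
```

Emit:
step_arm(commands=[0,0,-10.3,8.3,0,0,0,-16.7,19.9,0,0,0,-18.2,33.1,0,0,0,-14.5,45.9,0])

```text
time: 2.92
eef_pos: [0.4459, -0.2071, 0.037]
eef_rot: [3.14, 0.001, 1.471]
ft_force: [9.8, 4.2, 6.4]
opening: 0.0148
```

Emit:
step_arm(commands=[0,0,8.3,10.3,0,0,0,20,16.7,0,0,0,33.2,18.1,0,0,0,45.9,14.4,0,0,0,56.2,6.1,0,0,0,62.6,-5.5,0])

```text
time: 3.42
eef_pos: [0.5081, -0.2131, 0.042]
eef_rot: [-3.139, -0.001, 1.472]
ft_force: [-6.1, -0.6, -1.6]
opening: 0.0151
```

Emit:
step_arm(commands=[0,0,1.4,-13.2,0,0,0,-2.3,-25.9,0,0,0,-10.6,-36.3,0,0,0,-22.2,-42.7,0,0,0,-35.4,-44.1,0,0,0,-48.1,-40.4,0])

```text
time: 3.92
eef_pos: [0.4593, -0.2083, 0.0839]
eef_rot: [3.139, 0.001, 1.471]
ft_force: [10.7, 2.5, -11.3]
opening: 0.0151
```

```bash
python3 - <<'E'
from plant import manip; from h import *
o,c=wristcam(manip); print(wh(o['eef_pos']),o['ft_force'],o['opening'],o['time'])
cv2.imwrite('pics/w3.png',c['img'][:,:,::-1])
E
```

```text
[-0.01630799 -0.17076316  0.08390179] [ 10.68951989   2.51909253 -11.26422264] 0.015102205188170542 3.9167
```

View pics/w3.png

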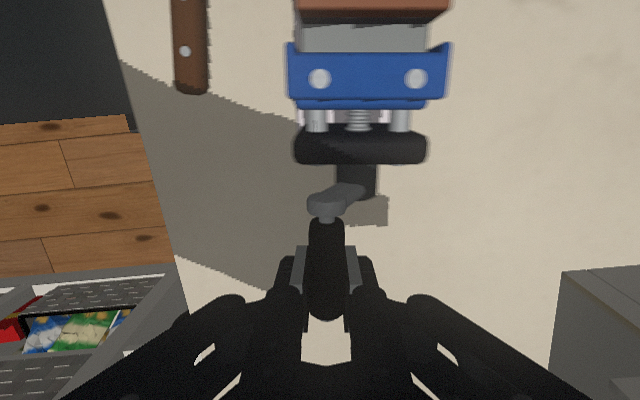

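One full turn done. The jaw has moved back and the grip is intact, with forces around 15 N. I'll do the remaining one and a half turns.

Emit:
step_arm(commands=[0,0,-10.3,8.3,0,0,0,-16.7,19.9,0,0,0,-18.2,33.1,0,0,0,-14.5,45.9,0,0,0,-6.2,56.2,0,0,0,5.5,62.6,0,0,0,18.7,64,0,0,0,31.4,60.3,0,0,0,41.7,52,0,0,0,48.1,40.4,0])

```text
time: 4.8
eef_pos: [0.5079, -0.2133, 0.0423]
eef_rot: [-3.14, -0.0, 1.471]
ft_force: [-0.9, 0.5, -1.9]
opening: 0.0144
```

Emit:
step_arm(commands=[0,0,1.4,-13.2,0,0,0,-2.3,-25.9,0,0,0,-10.6,-36.3,0,0,0,-22.2,-42.7,0,0,0,-35.4,-44.1,0,0,0,-48.1,-40.4,0])

```text
time: 5.3
eef_pos: [0.4588, -0.2082, 0.0838]
eef_rot: [3.14, 0.001, 1.471]
ft_force: [11.5, 3.1, -14.2]
opening: 0.0147
```

Emit:
step_arm(commands=[0,0,-10.3,8.3,0,0,0,-16.7,19.9,0,0,0,-18.2,33.1,0,0,0,-14.5,45.9,0,0,0,-6.2,56.2,0,0,0,5.5,62.6,0,0,0,18.7,64,0,0,0,31.4,60.3,0,0,0,38,56,0,0,0,38,56,0])

```text
time: 6.13
eef_pos: [0.498, -0.2123, 0.0278]
eef_rot: [3.141, 0.0, 1.472]
ft_force: [1.7, -1.0, -1.2]
opening: 0.0148
```

Emit:
step_arm(commands=[1,0,0,0,0,1,0,0,0,0,1,0,0,0,0,1,0,0,0,0,1,0,0,0,0,1,0,0,-30,0,1,0,0,-70,0,1,0,0,-110,0,1,0,0,-150,0,1,0,0,-190,0])

```text
time: 6.97
eef_pos: [0.4975, -0.2119, 0.2189]
eef_rot: [-3.141, -0.0, 1.472]
ft_force: [0.5, 0.2, -1.1]
opening: 0.0848
```

```bash
python3 - <<'E'
from plant import manip; from h import *
o,c=wristcam(manip); print(wh(o['eef_pos']),o['ft_force'],o['opening'],o['time'])
cv2.imwrite('pics/w4.png',c['img'][:,:,::-1])
hsv=cv2.cvtColor(c['img'],cv2.COLOR_RGB2HSV).astype(int)
bl=(hsv[...,0]>100)&(hsv[...,0]<130)&(hsv[...,1]>110); bl[200:]=0
h=wh(pts(c,bl)); t=h[(abs(h[:,2]-.098)<.005)&(h[:,1]<0)&(h[:,1]>-.11)]; print('jaw',np.percentile(t,[1,50,99],axis=0).round(4))
shift(o,hw(0,-.028,.2))
E
```

```text
[ 0.02209902 -0.1705581   0.21885804] [ 0.47932828  0.24807395 -1.0621756 ] 0.0848062636925215 6.9667
jaw [[-0.0292 -0.0975  0.0955]
 [ 0.0012 -0.0885  0.0974]
 [ 0.0316 -0.079   0.0991]]
shift mm [142.6 -22.1  18.9] turn deg -0.0
```

View pics/w4.png

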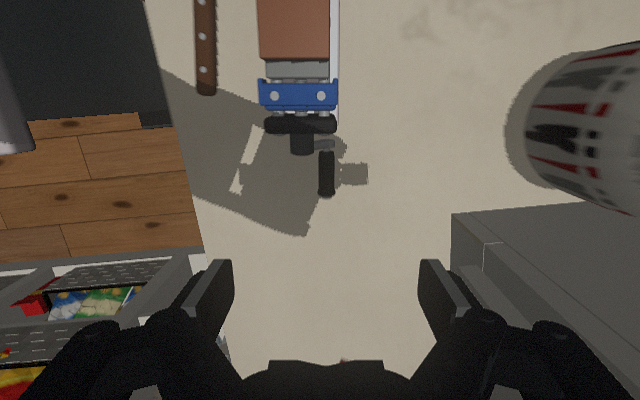

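The jaw has moved out 8.4 mm, and the sleeve is now low on the +x side at (327,173). That gives about 16.4 rad. I'll check the sleeve angle by depth and then move over the stone.

```bash
python3 - <<'E'
from plant import manip; from h import *
o,c=wristcam(manip)
hsv=cv2.cvtColor(c['img'],cv2.COLOR_RGB2HSV).astype(int)
m=np.zeros((400,640),bool); m[152:195,316:338]=1; h=wh(pts(c,m&(hsv[...,2]<60)))
h=h[h[:,2]>.03]; print('sleeve',np.percentile(h,[2,50,98],axis=0).round(4))
E
```

```text
sleeve [[ 0.0167 -0.1856  0.0442]
 [ 0.024  -0.1658  0.0486]
 [ 0.0303 -0.146   0.0511]]
```

Emit:
step_arm(commands=[1,143,-22,0,0,1,143,-22,0,0,1,143,-22,0,0,1,143,-22,0,0,1,143,-22,0,0,1,143,-22,19,0,1,143,-22,19,0])

```text
time: 7.65
eef_pos: [0.4893, -0.0675, 0.1957]
eef_rot: [-3.138, -0.0, 1.472]
ft_force: [-0.5, -0.1, -0.5]
opening: 0.0855
```

```bash
python3 - <<'E'
from plant import manip; from h import *
o,c=wristcam(manip); print(wh(o['eef_pos']),o['time'])
hsv=cv2.cvtColor(c['img'],cv2.COLOR_RGB2HSV).astype(int)
H,S=hsv[...,0],hsv[...,1]
for n,m,z in(('blue',(H>100)&(H<130)&(S>110),.098),('brown',((H<14)|(H>172))&(S>80),.112)):
    k,lab,st,ce=cv2.connectedComponentsWithStats(m.astype(np.uint8))
    for i in range(1,k):
        if st[i,4]<300: continue
        h=wh(pts(c,lab==i)); h=h[abs(h[:,2]-z)<.005]
        if len(h)>100: print(n,st[i],np.percentile(h,[1,50,99],axis=0).round(4).tolist(),cv2.minAreaRect((h[:,:2]*1e3).astype(np.float32)))
E
```

```text
[-0.00036715 -0.02763021  0.19570314] 7.65
blue [ 282   22   91   35 2435] [[-0.0291, 0.0804, 0.095], [0.0008, 0.0902, 0.0975], [0.0311, 0.0989, 0.0994]] ((1.0273380279541016, 89.18724060058594), (61.387474060058594, 19.954008102416992), 0.061626940965652466)
blue [302 258  62  22 696] [[-0.0185, -0.0967, 0.0959], [0.012, -0.0867, 0.0975], [0.0308, -0.0787, 0.0988]] ((5.965475082397461, -88.49090576171875), (51.801902770996094, 19.827659606933594), 4.207273483276367)
brown [  289    74    75   179 12216] [[-0.024, -0.0628, 0.11], [0.0001, 0.0097, 0.1115], [0.0245, 0.0653, 0.1131]] ((0.23691368103027344, 0.45114898681640625), (131.1597137451172, 49.91183853149414), 89.95288848876953)
```

The holder frame agrees to within 1 mm, with the stone centre at (0, 0.5 mm) and both jaws open. I'll descend onto the stone at y = -28 mm. Being off centre leaves the raised end room beside the gripper body later.

Emit:
step_arm(commands=[1,0,0,35,0,1,0,0,70,0,1,0,0,95,0,1,0,0,110,0,1,0,0,115,0,1,0,0,115,0,0.5,0,0,115,0,0.5,0,0,115,0,0.5,0,0,115,0,0.5,0,0,115,0], grip_force=100)

```text
time: 8.53
eef_pos: [0.4908, -0.068, 0.0845]
eef_rot: [3.139, 0.001, 1.472]
ft_force: [-3.3, -1.0, 10.4]
opening: 0.0486
```

Emit:
step_arm(commands=[0,0,0,0,0,0,0,0,0,0,0,0,0,0,0,0,0,0,0,0,0,0,0,0,0], grip_force=100)

```text
time: 8.95
eef_pos: [0.4908, -0.068, 0.0845]
eef_rot: [3.139, 0.001, 1.472]
ft_force: [-2.1, -0.2, 11.4]
opening: 0.0484
```

Emit:
step_arm(commands=[0,0,0,-5,0,0,0,0,-10,0,0,0,0,-15,0,0,0,0,-20,0])

```text
time: 9.28
eef_pos: [0.4903, -0.0677, 0.1036]
eef_rot: [3.141, 0.0, 1.472]
ft_force: [-0.5, -0.2, -3.3]
opening: 0.0487
```

Emit:
step_arm(commands=[0,0,0,-10,0,0,0,0,-20,0,0,0,0,-30,0,0,0,0,-35,0,0,0,0,-35,0,0,0,0,-35,0])

```text
time: 9.78
eef_pos: [0.4904, -0.0677, 0.1383]
eef_rot: [3.141, 0.0, 1.472]
ft_force: [-0.0, -0.1, -3.7]
opening: 0.0482
```

```bash
cat > tilt.py <<'E'
from plant import manip; from h import *
import sys
o,c=wristcam(manip); print('tcp',wh(o['eef_pos']).round(4),'F',o['ft_force'].round(1),'tau',o['torque'].round(2),'open',o['opening'].round(4),'t',o['time'])
hsv=cv2.cvtColor(c['img'],cv2.COLOR_RGB2HSV).astype(int); H,S=hsv[...,0],hsv[...,1]
m=((H<14)|(H>172))&(S>80); m[:,:250]=0; m[:,400:]=0
k,lab,st,ce=cv2.connectedComponentsWithStats(m.astype(np.uint8)); i=1+np.argmax(st[1:,4])
h=wh(pts(c,lab==i)); p=np.percentile(h,[1,50,99],axis=0).round(4); print('brown',st[i],p.tolist())
b=np.polyfit(h[:,1],h[:,2],1); print('tilt deg (far end down +)',-np.degrees(np.arctan(b[0])).round(1))
if len(sys.argv)>1: cv2.imwrite('pics/'+sys.argv[1],c['img'][:,:,::-1])
E
python3 tilt.py w5.png
```

```text
Traceback (most recent call last):
  File "tilt.py", line 3, in <module>
    o,c=wristcam(manip); print('tcp',wh(o['eef_pos']).round(4),'F',o['ft_force'].round(1),'tau',o['torque'].round(2),'open',o['opening'].round(4),'t',o['time'])
                                                                                                                            ^^^^^^^^^^^^^^^^^^
AttributeError: 'float' object has no attribute 'round'
```

```bash
sed -i "s/o\['opening'\].round(4)/o['opening']/" tilt.py; python3 tilt.py
```

```text
tcp [ 0.0006 -0.0278  0.1379] F [ 0.2 -0.2 -4.3] tau [-0.09  0.02 -0.  ] open 0.048445784617602454 t 9.8333
brown [  250    47   148   318 40456] [[-0.0235, -0.0601, 0.1634], [0.0007, 0.0174, 0.1648], [0.0248, 0.0659, 0.1662]]
tilt deg (far end down +) 0.1
```

The stone was drawn up level (tilt 0.1°, underside at 0.135 m, 4 N of weight), so step 2 is met. Before using the hook, I'll lift well clear and ease the grip to 20 N, to see if the off-centre weight turns the long end down by itself.

Emit:
step_arm(commands=[0,0,0,-20,0,0,0,0,-45,0,0,0,0,-75,0,0,0,0,-105,0,0,0,0,-135,0,0,0,0,-155,0,0,0,0,-165,0,0,0,0,-170,0,0,0,0,-170,0,0,0,0,-170,0])

```text
time: 10.72
eef_pos: [0.49, -0.0676, 0.3066]
eef_rot: [-3.14, -0.0, 1.472]
ft_force: [-0.4, 0.6, -3.7]
opening: 0.0486
```

Emit:
step_arm(commands=[0,0,0,0,0,0,0,0,0,0,0,0,0,0,0,0,0,0,0,0,0,0,0,0,0], grip_force=20)

```text
time: 11.13
eef_pos: [0.4903, -0.0677, 0.3077]
eef_rot: [-3.141, 0.0, 1.472]
ft_force: [0.5, -0.2, -4.7]
opening: 0.0483
```

```bash
python3 tilt.py
```

```text
tcp [ 0.0007 -0.0278  0.3077] F [ 0.5 -0.2 -4.7] tau [-0.12  0.06 -0.03] open 0.048334080839903294 t 11.1333
brown [  250    47   148   318 40933] [[-0.0243, -0.0608, 0.3325], [0.0006, 0.0168, 0.3346], [0.0249, 0.0659, 0.336]]
tilt deg (far end down +) -6.8
```

A 20 N grip holds the stone firmly: its top is still flat to within 3 mm, and the fitted -6.8° comes from outliers. So I'll use the hook. First I'll set the stone back down level between the open jaws.

```bash
python3 - <<'E'
s=open('tilt.py').read()
a=s.index('b=np.polyfit'); e=s.index('if len(sys')
s=s[:a]+"v=cv2.fitLine(h[:,1:].astype(np.float32),cv2.DIST_WELSCH,.002,.001,.001).ravel(); print('tilt deg (far end down +)',-np.degrees(np.arctan(v[1]/v[0])).round(1))\n"+s[e:]
open('tilt.py','w').write(s)
E
python3 tilt.py
```

```text
tcp [ 0.0007 -0.0278  0.3077] F [-0.5  1.1 -4.5] tau [-0.14 -0.    0.05] open 0.048353783281818476 t 11.1833
brown [  250    47   148   318 40937] [[-0.0244, -0.0608, 0.3324], [0.0005, 0.0168, 0.3347], [0.0249, 0.0659, 0.3361]]
tilt deg (far end down +) 0.0
```

Emit:
step_arm(commands=[0,0,0,35,0,0,0,0,70,0,0,0,0,105,0,0,0,0,140,0,0,0,0,165,0,0,0,0,180,0,0,0,0,190,0,0,0,0,195,0,0,0,0,195,0,0,0,0,195,0], grip_force=60)

```text
time: 12.07
eef_pos: [0.4908, -0.0678, 0.1136]
eef_rot: [3.14, 0.0, 1.472]
ft_force: [-0.4, 0.5, -3.5]
opening: 0.0485
```

```bash
python3 tilt.py; python3 - <<'E'
from plant import manip; from h import *
o,c=wristcam(manip)
hsv=cv2.cvtColor(c['img'],cv2.COLOR_RGB2HSV).astype(int)
bl=(hsv[...,0]>100)&(hsv[...,0]<130)&(hsv[...,1]>110)
h=wh(pts(c,bl)); h=h[(abs(h[:,2]-.098)<.005)&(h[:,1]>.05)]; print(np.percentile(h,[1,50,99],axis=0).round(4))
# plate (grey) end: points near plate-top height
P=wh(pts(c,np.ones((400,640),bool))); z0=o['eef_pos'][2]-.003+.008
q=P[(abs(P[:,2]-z0)<.003)&(abs(P[:,0])<.02)&(P[:,1]>.06)&(P[:,1]<.1)]; print('plate end',len(q),np.percentile(q[:,1],[1,50,99]).round(4) if len(q) else '')
E
```

```text
tcp [ 0.0012 -0.0279  0.1136] F [-0.4  0.5 -3.5] tau [-0.14  0.04  0.02] open 0.04851148860759882 t 12.0667
brown [  250    47   148   319 40474] [[-0.023, -0.0602, 0.1391], [0.0012, 0.0174, 0.1406], [0.0254, 0.0659, 0.142]]
tilt deg (far end down +) 0.1
[[-0.0293  0.0804  0.0958]
 [ 0.0007  0.0869  0.0975]
 [ 0.0311  0.0913  0.0991]]
plate end 2621 [0.0698 0.0744 0.0788]
```

Clearance at the far end is about 3 mm (plate end at 78.5, hook at 81), and the stone is aligned in x. I'll lower it onto the rests.

Emit:
step_arm(commands=[0,0,0,10,0,0,0,0,18,0,0,0,0,23,0,0,0,0,26,0,0,0,0,28,0,0,0,0,28,0,0,0,0,28,0], grip_force=40)

```text
time: 12.75
eef_pos: [0.4904, -0.0678, 0.0849]
eef_rot: [3.142, 0.0, 1.472]
ft_force: [0.6, 0.4, -3.6]
opening: 0.0486
```

Emit:
step_arm(commands=[0,0,0,0.6,0,0,0,0,0.6,0])

```text
time: 12.92
eef_pos: [0.4905, -0.0678, 0.0846]
eef_rot: [3.141, 0.0, 1.472]
ft_force: [-1.1, -0.1, 0.3]
opening: 0.0486
```

Emit:
step_arm(commands=[0,0,0,0.6,0,0,0,0,0.6,0])

```text
time: 13.08
eef_pos: [0.4905, -0.0678, 0.0845]
eef_rot: [3.141, 0.0, 1.472]
ft_force: [-4.4, -0.3, 10.6]
opening: 0.0482
```

Landed: the stone is seated on its rests. I'll slide it +y so its end goes under the far hook.

Emit:
step_arm(commands=[0,2,0,-0.6,0,0,4,0,-0.6,0,0,6,0,-0.6,0,0,7.5,0,-0.6,0,0,7.5,0,-0.6,0])

```text
time: 13.5
eef_pos: [0.4915, -0.0601, 0.0845]
eef_rot: [3.141, 0.0, 1.472]
ft_force: [-0.1, -1.0, 4.0]
opening: 0.0482
```

```bash
python3 tilt.py
```

```text
tcp [ 0.0011 -0.0201  0.0845] F [-0.1 -1.   4. ] tau [ 0.   -0.18 -0.03] open 0.0481586047524135 t 13.5
brown [  250    47   148   318 40492] [[-0.023, -0.0524, 0.1102], [0.0012, 0.0252, 0.1116], [0.0253, 0.0736, 0.113]]
tilt deg (far end down +) -0.0
```

Emit:
step_arm(commands=[0,0.5,0,-4,0,0,1.5,0,-9,0,0,2.5,0,-13,0,0,3.6,0,-17.5,0,0,3.6,0,-17.5,0], grip_force=30)

```text
time: 13.97
eef_pos: [0.491, -0.0564, 0.1024]
eef_rot: [-3.141, 0.0, 1.472]
ft_force: [-2.7, -0.5, -8.1]
opening: 0.0485
```

```bash
python3 tilt.py
```

```text
tcp [ 0.0002 -0.0164  0.1024] F [-2.7 -0.5 -8.1] tau [-0.48  0.43  0.21] open 0.048481512138466985 t 13.9667
brown [  260    58   132   309 37135] [[-0.0235, -0.045, 0.1142], [0.0005, 0.0221, 0.123], [0.0247, 0.0758, 0.1338]]
tilt deg (far end down +) 8.9
```

The pivot works: 8.9° of tilt with only 8 N. I'll continue along the arc.

Emit:
step_arm(commands=[0,1.5,0,-4.5,0,0,3.1,0,-8.5,0,0,4.9,0,-12.7,0,0,6.8,0,-16.7,0,0,9,0,-20.7,0,0,11.2,0,-24.5,0,0,11.2,0,-24.5,0])

```text
time: 14.6
eef_pos: [0.4929, -0.0452, 0.1272]
eef_rot: [3.14, 0.0, 1.472]
ft_force: [0.3, -2.8, -7.8]
opening: 0.0483
```

```bash
python3 tilt.py
```

```text
tcp [ 0.001  -0.0051  0.1272] F [ 0.3 -2.8 -7.8] tau [-0.7   0.25  0.03] open 0.048280749587063555 t 14.6
brown [  266    82   122   286 31904] [[-0.0227, -0.0288, 0.1167], [0.0013, 0.0219, 0.1417], [0.0255, 0.0795, 0.164]]
tilt deg (far end down +) 23.5
```

Emit:
step_arm(commands=[0,2.5,0,-3.8,0,0,5.2,0,-7.5,0,0,8,0,-11,0,0,10.9,0,-14.4,0,0,14,0,-17.7,0,0,17.1,0,-20.8,0,0,20.5,0,-23.8,0,0,23.9,0,-26.7,0,0,23.9,0,-26.7,0])

```text
time: 15.4
eef_pos: [0.4953, -0.0216, 0.154]
eef_rot: [3.14, 0.001, 1.472]
ft_force: [-0.5, -6.8, -6.2]
opening: 0.0483
```

```bash
python3 tilt.py
```

```text
tcp [0.001  0.0186 0.154 ] F [-0.5 -6.8 -6.2] tau [-1.73  0.3   0.05] open 0.04826048648793315 t 15.4
brown [  264   117   124   249 26385] [[-0.0226, -0.0001, 0.1197], [0.0015, 0.0334, 0.1664], [0.0254, 0.0863, 0.1962]]
tilt deg (far end down +) 41.5
```

Emit:
step_arm(commands=[0,3.6,0,-2.7,0,0,7.4,0,-5.2,0,0,11.2,0,-7.6,0,0,15,0,-9.8,0,0,19,0,-11.8,0,0,23.1,0,-13.7,0,0,27.3,0,-15.4,0,0,31.6,0,-17,0,0,31.6,0,-17,0])

```text
time: 16.2
eef_pos: [0.4983, 0.01, 0.1708]
eef_rot: [3.141, 0.001, 1.472]
ft_force: [-0.1, -6.6, -5.3]
opening: 0.0485
```

```bash
python3 tilt.py w6.png
```

```text
tcp [0.0009 0.0503 0.1708] F [-0.1 -6.6 -5.3] tau [-1.62  0.23 -0.  ] open 0.04846553304347667 t 16.2
brown [  262   155   128   211 21403] [[-0.0226, 0.0364, 0.1194], [0.0011, 0.0555, 0.1857], [0.025, 0.0938, 0.2184]]
tilt deg (far end down +) 59.9
```

View pics/w6.png

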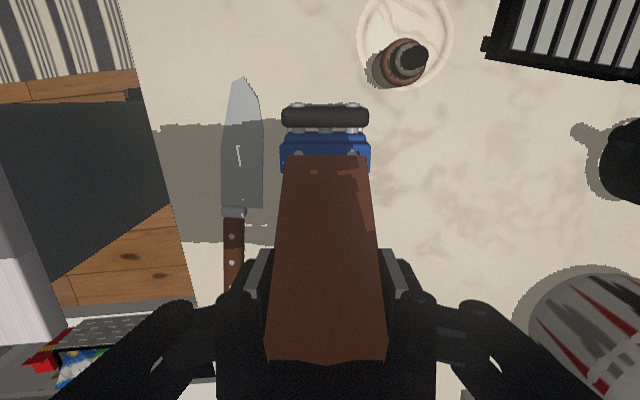

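The picture shows the stone standing at about 60° in the grip, its lower end (330,160) under the far jaw, and the bottle, mug and knife untouched. I'll tighten the grip, back out of the hook along -y, then lift.

Emit:
step_arm(commands=[0,0,0,0,0,0,0,0,0,0,0,0,0,0,0,0,-4,0,0,0,0,-8,0,0,0,0,-12,0,0,0,0,-15,0,-3,0,0,-15,0,-3,0], grip_force=100)

```text
time: 16.92
eef_pos: [0.4968, -0.0058, 0.1736]
eef_rot: [3.141, -0.0, 1.471]
ft_force: [-0.1, -0.7, -3.7]
opening: 0.0483
```

Emit:
step_arm(commands=[0,0,0,-5,0,0,0,0,-12,0])

```text
time: 17.08
eef_pos: [0.4964, -0.0052, 0.1852]
eef_rot: [-3.141, -0.0, 1.471]
ft_force: [0.4, 0.0, -4.2]
opening: 0.0485
```

```bash
python3 tilt.py
```

```text
tcp [0.0005 0.035  0.1852] F [ 0.4  0.  -4.2] tau [-0.01 -0.04 -0.01] open 0.04849325411423864 t 17.0833
brown [  263   155   127   211 21526] [[-0.023, 0.021, 0.1341], [0.0007, 0.0404, 0.2], [0.0247, 0.0792, 0.2327]]
tilt deg (far end down +) 59.4
```

Free of the hook, with force equal to the weight only and the tilt at 59.4°. Lifting now.

Emit:
step_arm(commands=[0,0,0,-20,0,0,0,0,-45,0,0,0,0,-75,0,0,0,0,-105,0,0,0,0,-125,0,0,0,0,-135,0,0,0,0,-140,0,0,0,0,-140,0,0,0,0,-140,0,0,0,0,-140,0])

```text
time: 17.97
eef_pos: [0.4962, -0.0052, 0.3237]
eef_rot: [-3.139, -0.0, 1.472]
ft_force: [0.5, 0.1, -3.3]
opening: 0.0485
```

Emit:
step_arm(commands=[0,0,0,0,0,0,0,0,0,0,0,0,0,0,0,0,0,0,0,0,0,0,0,0,0,0,0,0,0,0])

```text
time: 18.47
eef_pos: [0.4966, -0.0052, 0.325]
eef_rot: [-3.142, 0.0, 1.472]
ft_force: [0.3, 0.3, -4.3]
opening: 0.0484
```

```bash
python3 tilt.py; python3 - <<'E'
from plant import manip; from h import *
import pickle
c=manip.get_image('top'); a=pickle.load(open('im0.pkl','rb'))['top']
print('qd',abs(manip.get_obs()['qd']).max())
# changed pixels round the mug, bottle, knife
for n,(x0,y0,x1,y1) in dict(mug=(205,170,240,208),bottle=(250,170,268,187),knife=(255,212,328,238)).items():
    d=np.abs(c['img'][y0:y1,x0:x1].astype(int)-a['img'][y0:y1,x0:x1]).max(2); print(n,(d>50).sum(),d.size)
cv2.imwrite('pics/top2.png',cv2.resize(c['img'][150:250,190:380,::-1],None,fx=4,fy=4))
E
```

```text
tcp [0.0007 0.035  0.325 ] F [ 0.3  0.3 -4.3] tau [0.   0.02 0.05] open 0.04837122640802725 t 18.4667
brown [  262   155   128   211 21585] [[-0.0227, 0.0209, 0.274], [0.0009, 0.0403, 0.3397], [0.0249, 0.0792, 0.3723]]
tilt deg (far end down +) 59.3
qd 0.000879020502968268
mug 0 1330
bottle 213 306
knife 1322 1898
```

View pics/top2.png

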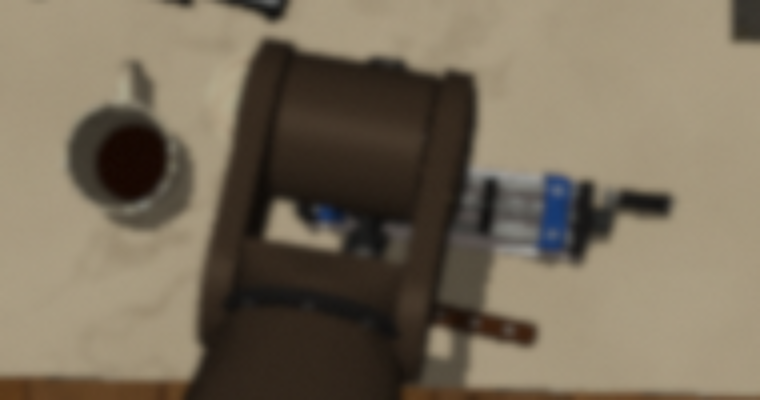

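The arm hides the bottle and part of the knife here, which explains those pixel counts. The mug at (125,160) is unchanged, the knife handle end at (525,330) is where it was, and the crank is as I left it. All final conditions are met, so I'm handing in.

```bash
python3 -c "
from plant import manip
print(manip.close_job())"
```

```text
the job is handed in; nothing more can be done
None
```

The job is handed in: the jaws are wound open and the stone is held on end in the gripper, clear of the holder. No verdict came back.

**Crank:** I gripped the sleeve and wound it about two and a half turns, to roughly 16.4 rad. The sleeve's final position agreed with that. The crank-end jaw was measured to move 8.4 mm, where 8.9 mm was expected.

**Draw:** I gripped the stone 28 mm off its middle, not at the middle as you suggested, so the raised end would clear the gripper body. It came up level (0.1° tilt) to an underside height of 0.135 m.

**Turning on end:** The moves can't tilt the tool, and easing the grip to 20 N did not let the stone swing. I set it back between the open jaws, hooked its end under the far jaw, and pivoted it in the grip along an arc. Tool force was about 10 N or less. Then I tightened to 100 N, backed out and lifted.

**Last checks:**
- **Stone:** The tilt is 59.3°, and the underside centre is at about 0.31 m, worked out from the tool height. The wrist force is about 4 N, which is the stone's weight alone.
- **Arm:** The joints are still, and the robot clock read about 18.5 s of the 64 s allowed.
- **Mug, knife and bottle:** The mug is unchanged in the last top view. There the arm hid the bottle and part of the knife, so my pixel comparison for those two was no use. Both looked undisturbed in the wrist picture taken just before the final lift.

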